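# Move a freshly gasketed cover plate with a flat lifter

## Task

The gasket on the aluminium cover plate is still curing, so the robot must not touch the plate itself: take the lifter from the bench by its handle, slide the blade under the plate between the rails of the plain rack, lift the plate and carry it on the blade to the nest with the side lips. Set it down gently there, without dropping it, so that it lies flat on both rails between the lips, square to the rails and centred along them to within about 20 mm. Then draw the lifter out and lay it flat on the open bench, out of both stands, let go of it, and leave everything else where it is.

Things in the scene. Friction and masses are not known exactly. Their poses are not given: they have to be found in the camera images.
- lifter: Loose lifter, 0.24 kg: steel blade 165 (x) x 56 (y) x 3 mm, wooden handle bar above its rear. Origin: blade underside, straight below the handle's middle; x to the front edge, z up. Blade from x = -35 to +130 mm. Handle 74 (x) x 18 (y) x 24 mm, 46 to 70 mm above the origin, on a 12 mm wide post at x = -29 to -7 mm. Starts flat on the bench, pointing roughly away from the robot.
- lifter_grip (a point): Middle of the lifter's handle bar, 58 mm above the underside of the blade; axes as the lifter's.
- lifter_tip (a point): Middle of the blade's front edge, 130 mm ahead of the handle's middle; axes as the lifter's. A plate on the blade is well placed with its centre 57 mm behind the tip.
- plate: Loose flat aluminium cover plate, 110 mm (x) by 130 mm (y) by 4 mm, 0.15 kg or so, with a thin dark gasket line on its upper face (6 mm over all). Origin at the centre of its underside, z up. It starts on the rack with its long edges across the rails.
- rack: Plain rack, fixed: two bare plywood rails along its x, 150 mm long, 40 high, 35 wide, and between them an 84 mm wide clear channel, open at both ends and above (two cross strips 6 mm high on its floor). Origin on the bench at its centre; x points roughly away from the robot. Stands to the left or to the right.
- nest: Nest, fixed: two grey rails along its x, 170 mm long, 40 high, with an 84 mm wide clear channel between them (6 mm cross strips on its floor), and on each outer side a lip 10 mm higher than the rails, 154 mm clear between lips. Origin on the bench at its centre; x points roughly away from the robot. On the other side than the rack.
- jar: Bystander: grey jar with a black lid, 68 mm across, 75 mm high; origin at the centre of its base.
- roll: Bystander: cardboard ring lying flat, 84 mm across, 24 mm high; origin at the centre of its base.
- screwdriver: Bystander: screwdriver lying on the bench, outside the stands on the right.
- drill: Bystander: red and black cordless drill lying on its side at the left, 60 mm high.
- bin: Bystander: open blue bin 190 x 130 x 90 mm at the right; origin at the centre of its base.
- carton: Bystander: closed cardboard box 110 x 80 x 60 mm at the left; origin at the centre of its base.
- brackets: Bystander: stack of flat metal brackets about 60 x 55 x 20 mm at the right near the robot.
Mind the look-alikes: they are no part of the job. There is more than one size of the plate; the one meant has the size given above.

How it is judged:
By the outcome, as a careful person would: the job done as asked, in the order asked, and still so for the second after the job is handed in, with the robot touching nothing.
It also fails if it takes over 64 s, if anything falls off the work surface, if the arm or the gripper's body presses on something with over 40 N, if the wrist force passes 120 N, or if a joint passes its speed limit or range.

## Robot

A 6-joint arm with a two-finger parallel gripper is mounted at the origin on the work surface. World frame = base frame: x ahead of the robot, y to its left, z up, the work surface at z = 0. Lengths are in m, angles in rad, forces in N, time in s.
With the tool pointing down it reaches from about 0.3 to 0.875 m from the base axis. Payload 4.2 kg.
Tool frame: the origin (TCP) lies on the centre line of the jaws, within the pads' length; the fingertips stand 22 mm ahead of it and the grasp point (between the pads) lies 3 mm ahead of it (tips_ahead is the distance from the TCP to the fingertips, in m); z points along the fingers, y is the line along which they close (so a half turn about z gives the same grasp; the last joint's range is limited). The gripper opens to 85 mm and grips with 20 to 120 N. Pads are 22 mm wide; open, the fingers measure 114 mm over their backs; the gripper's body (76 mm by 85 mm) begins 54 mm behind the grasp point. The pads swing forward as they close: fully open they stand 13 mm farther back than shut.
Start: joints at [1.242, 0.32, 1.565, -0, 1.257, -0.02], TCP at [0.175, 0.548, 0.253] pointing down, gripper open.
Joint ranges: [-3.11, 3.11], [-0.84, 2.01], [0.21, 2.61], [-1.34, 4.49], [0.05, 2.63], [-2.56, 2.56]. Speed limits (rad/s): [2.57, 2.57, 3.14, 3.14, 3.14, 3.14].

## Interface

Orientations are given as a rotation vector (axis times angle).
In Python, from rig import sense, capture, get_calibration, finish_job, regions_of, tips_ahead gives the robot as it stands.
- The arm moves only by the tool step_arm, never from a script. Its argument "targets" is a list of rows, each a list of 2 entries, a list of its own where there are three numbers: the shift along the tool's x, y, z as a fraction of full scale, then the turn about the tool's z as a fraction of full scale. A call has 1 to 10 rows; each row is the pose to reach, as a shift and turn from the pose commanded when the call began, along the tool's axes at that moment; what a row does not reach only later rows make up. Full scale, the value 1, is 0.2 m for a shift and 90 degrees for a turn. A row lasts 1/8 s, in which the tool goes at most 62.5 mm and 10.7 degrees, less where a joint would pass 70% of its speed; a pose out of reach is approached as far as the arm can. A call with a number of a shift or a turn outside -1 to 1 is refused whole. A call with a gripper value outside its range is refused whole. "fingers" is the finger opening in mm, from 0 to 85.4, set as the call begins (left out, the last holds). The fingers move at their own pace and stop on an object; the grip force is fixed at half the most. Time passes only in rows, so rows that repeat a pose let the fingers close. It gives the time, the measured TCP pose, the force, the opening and the grip force at its end, in the units of the state.
- sense(): the state, without advancing time (a new reading comes with each control period).
- capture(name): name is "scene" or "top"; returns the picture (384x512x3 uint8, red, green, blue); there is no depth.
- get_calibration(name): a dict with "K" (3x3 intrinsics, pixels), "R" (3x3) and "t" (3): a world point X has camera coordinates R X + t. Camera axes: x right, y down, z forward; pixel columns grow to the right and rows downward; lengths in m; the calibration is good to about 2 mm. A picture is of the moment at which its call begins. get_calibration takes no time and is no camera call.
- finish_job(): hands the job in; it is judged then, once.
Trained networks look in the newest picture that a camera, given by its name, has taken for a name from the list of things; names that differ only in an ending like _2 or _b are one class to them, and where a whole thing is asked for, a point or a joint stands for the part that bears it (a point fixed in the world has none). Each returns a list of dicts, best first, with "conf" (0 to 1); they miss things now and then, are a little off and sometimes report something else, mostly with a low value. They report only what shows in the picture. A call takes as long as a camera call. They do not tell look-alikes from the thing itself.
- regions_of(camera, name): "pixels" (384x512 bool, what is visible of it) and "point" ([column, row] in pixels, amid what is visible of it).
The state is a dict: "time_s": time; "joints": joint angles; "joint_velocities": joint speeds; "effort": joint torques, N m; "tool_pos": TCP position; "ee_rot": TCP orientation; "force": force on the tool from outside, world axes, zero at the start; "wrist_torque": the same for the moment, N m; "finger_gap": finger opening in m; "grasp_force": force on a finger pad.
Only numpy, scipy, OpenCV 4.12 (cv2) and the standard library are available. Lean on these libraries where they do the work, as an engineer would, in place of code of your own. Each camera call takes 0.05 s, during which the arm holds its last target. There are 200 camera calls.

## Working session

There is one attempt and no reset: what is moved stays moved. The work goes in short steps, Python scripts to look and compute and a tool call to move; the robot and the scene stay as the last step left them, time stands still between calls to the robot, and variables do not carry over. Pictures are saved under pics/ and viewed, at most 12 in all, crops included, and the job is handed in when it is done.

Besides the shell and the picture viewer there is one more tool, called after "Call:" as name([rows], argument=value, ...), one row to a line, values as JSON. step_arm: Moves the arm, as the interface text tells. Shift numbers are shares of 0.2 m and turn numbers shares of 90 degrees, none past 1 either way. Its arguments: {"type":"object","properties":{"targets":{"type":"array"},"fingers":{"type":"number"}},"required":["targets"]}

```bash
mkdir -p pics; ls; python3 - <<'E'
from rig import *
import cv2,numpy as np
for n in("scene","top"):
    im=capture(n); cv2.imwrite(f"pics/{n}0.png",cv2.cvtColor(im,cv2.COLOR_RGB2BGR))
    c=get_calibration(n); print(n,np.round(c["K"],1).tolist(),np.round(c["R"],4).tolist(),np.round(c["t"],4).tolist())
    for k in("lifter","plate","rack","nest"):
        for d in regions_of(n,k)[:3]: print(k,round(d["conf"],2),d["point"],d["pixels"].sum())
s=sense(); print(s["tool_pos"],s["ee_rot"],s["force"],s["finger_gap"],s["time_s"],tips_ahead)
E
```

```text
pics
scene [[498.8, 0.0, 253.0], [0.0, 498.8, 188.2], [0.0, 0.0, 1.0]] [[0.4132, 0.9106, 0.0007], [0.6583, -0.2982, -0.6912], [-0.6292, 0.286, -0.7227]] [-0.2158, -0.3303, 2.0283]
lifter 0.74 [252.9, 173.4] 610
plate 0.77 [188.2, 224.2] 1161
plate 0.62 [209.0, 169.9] 324
plate 0.57 [311.8, 259.5] 551
rack 0.91 [201.5, 240.6] 597
nest 0.74 [324.6, 166.4] 1783
nest 0.26 [200.6, 240.4] 833
top [[401.3, 0.0, 258.5], [0.0, 401.3, 188.6], [0.0, 0.0, 1.0]] [[0.0309, -0.9995, -0.0014], [-0.9774, -0.0299, -0.2091], [0.2089, 0.0078, -0.9779]] [-0.0225, 0.5549, 1.3594]
lifter 0.86 [246.4, 212.0] 712
lifter 0.56 [324.9, 181.0] 1099
plate 0.88 [288.4, 244.0] 483
plate 0.8 [326.6, 181.9] 1030
plate 0.57 [248.0, 111.1] 426
rack 0.58 [321.7, 195.7] 671
nest 0.95 [181.8, 188.7] 1498
[0.17475041 0.54781051 0.25332273] [-4.83136776e-01 -3.10420431e+00 -1.21312419e-04] [-0.59589571 -0.33682573 -0.1874958 ] 0.0854643425873035 0.5 0.022
```

```bash
python3 - <<'E'
import cv2
a=cv2.imread("pics/top0.png")[60:300,90:410]; cv2.imwrite("pics/topc.png",cv2.resize(a,(800,600),interpolation=cv2.INTER_CUBIC))
a=cv2.imread("pics/scene0.png")[100:310,120:400]; cv2.imwrite("pics/scenec.png",cv2.resize(a,(800,600),interpolation=cv2.INTER_CUBIC))
E
```

```text
(no output)
```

View pics/topc.png

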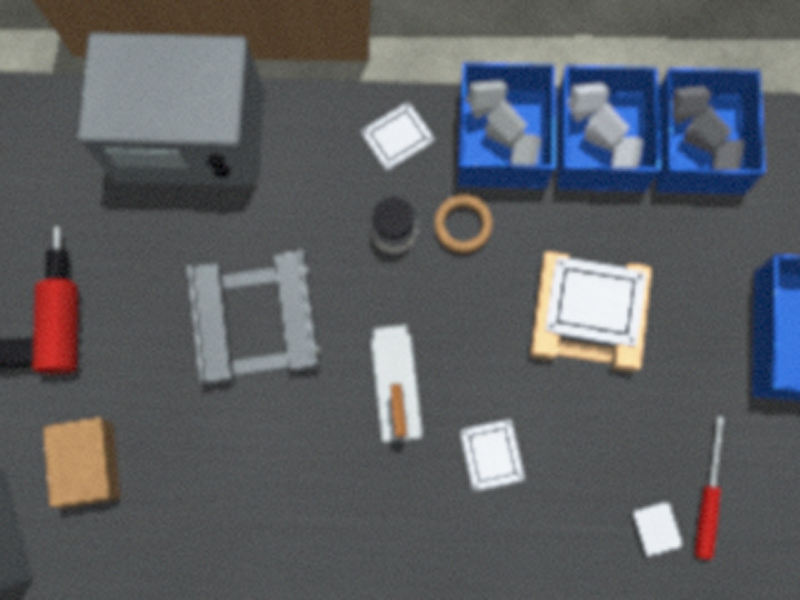

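View pics/scenec.png

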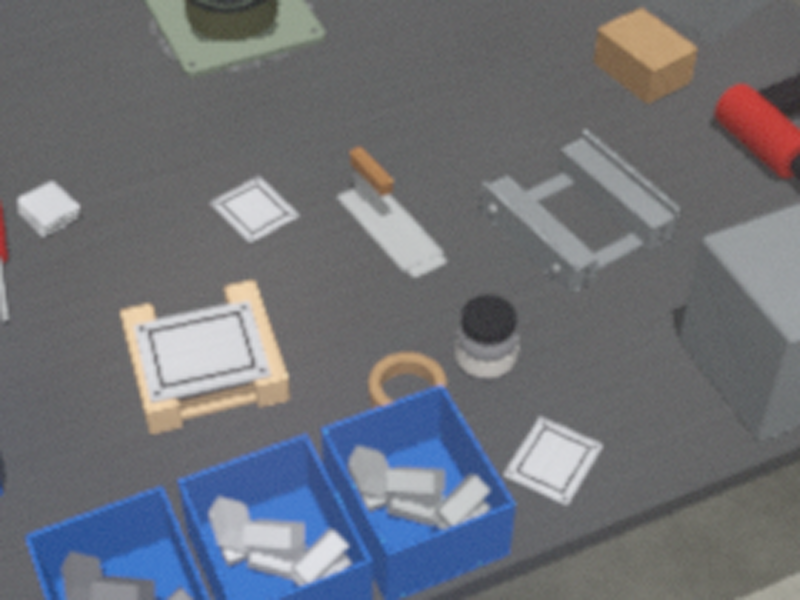

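The top crop shows the lifter at about (397,385) with its front at (390,326), the nest at left (252,315) and the rack with the right-size plate at (592,300). The smaller plates at (492,455), (397,135) and (657,528) are decoys. The scene crop agrees: rack (205,355), lifter (390,220), nest (580,205).

```bash
cat > fit.py <<'E'
import cv2,numpy as np
from scipy.optimize import minimize
from rig import *
S=4
BOX={"lifter":[(-.035,.13,-.028,.028,0,.003),(-.037,.037,-.009,.009,.046,.07),(-.029,-.007,-.006,.006,.003,.046)],
 "plate":[(-.055,.055,-.065,.065,0,.005)],
 "rack":[(-.075,.075,.042,.077,0,.04),(-.075,.075,-.077,-.042,0,.04)],
 "nest":[(-.085,.085,.042,.077,0,.04),(-.085,.085,-.077,-.042,0,.04),(-.085,.085,.077,.082,0,.05),(-.085,.085,-.082,-.077,0,.05)]}
CAL={n:get_calibration(n) for n in("scene","top")}
def proj(cam,X):
    c=CAL[cam]; p=(X@c["R"].T+c["t"])@c["K"].T; return p[:,:2]/p[:,2:]
def place(P,pose,z=0):
    x,y,a=pose; c,s=np.cos(a),np.sin(a); P=np.asarray(P,float)
    return np.c_[x+c*P[:,0]-s*P[:,1],y+s*P[:,0]+c*P[:,1],P[:,2]+z]
def hulls(cam,name,pose,z=0):
    for b in BOX[name]:
        P=[(x,y,w) for x in b[:2] for y in b[2:4] for w in b[4:]]
        yield cv2.convexHull(proj(cam,place(P,pose,z)).astype(np.float32))
def render(cam,name,pose,z,roi):
    u0,v0,u1,v1=roi; m=np.zeros(((v1-v0)*S,(u1-u0)*S),np.uint8)
    for h in hulls(cam,name,pose,z):
        cv2.fillConvexPoly(m,np.round(((h-[u0,v0]+.5)*S-.5)*16).astype(np.int32),1,shift=4)
    return m
def ground(cam,uv,z):
    c=CAL[cam]; C=-c["R"].T@c["t"]; d=c["R"].T@np.linalg.solve(c["K"],[*uv,1]); return (C+d*(z-C[2])/d[2])[:2]
def fit(name,imgs,pose0,z,maskf,other=None):
    T=[]
    for cam,im in imgs.items():
        h=np.concatenate(list(hulls(cam,name,pose0,z)))[:,0]
        u0,v0=np.floor(h.min(0)-8).astype(int); u1,v1=np.ceil(h.max(0)+8).astype(int); roi=(u0,v0,u1,v1)
        up=cv2.resize(im[v0:v1,u0:u1],None,fx=S,fy=S,interpolation=cv2.INTER_CUBIC)
        T.append((cam,roi,maskf(up)))
    def cost(q):
        return sum((render(c,name,(q[0]/1e3,q[1]/1e3,q[2]/1e2),z,r)!=m).sum() for c,r,m in T)/S**2
    best=None
    q0=np.array([pose0[0]*1e3,pose0[1]*1e3,pose0[2]*1e2])
    for d in ((0,0,0),(5,5,5),(-5,5,-5),(5,-5,-5)):
        q=q0+d; r=minimize(cost,q,method="Nelder-Mead",options=dict(initial_simplex=[q,q+[8,0,0],q+[0,8,0],q+[0,0,6]],xatol=.1,fatol=.1))
        if best is None or r.fun<best.fun: best=r
    q=best.x; return np.array([q[0]/1e3,q[1]/1e3,q[2]/1e2]),best.fun,T
def fill(m):
    m=cv2.morphologyEx(m.astype(np.uint8),cv2.MORPH_CLOSE,np.ones((3,3)))
    c,_=cv2.findContours(m,cv2.RETR_EXTERNAL,cv2.CHAIN_APPROX_NONE); o=np.zeros_like(m)
    cv2.drawContours(o,[max(c,key=cv2.contourArea)],-1,1,-1); return o
bright=lambda t:(lambda im:(im.max(2)>t).astype(np.uint8))
white=lambda im:fill((im.max(2)>130)&(im.max(2).astype(int)-im.min(2)<35))
E
cat > m0.py <<'E'
from fit import *
imgs={n:cv2.cvtColor(cv2.imread(f"pics/{n}0.png"),cv2.COLOR_BGR2RGB) for n in("scene","top")}
px=lambda x,y:((x+.5)/2.5+89.5,(y+.5)/2.5+59.5)
vis=imgs["top"].copy()
for name,a,b,z,f,zz in (("lifter",(402,438),(390,327),0,bright(105),.003),("plate",(592,338),(602,262),.04,white,.045),
  ("rack",(586,362),(597,259),0,bright(105),.04),("nest",(260,375),(246,265),0,bright(95),.04)):
    A,B=ground("top",px(*a),zz),ground("top",px(*b),zz); d=B-A; yaw=np.arctan2(d[1],d[0])
    c=A+d*(35/165) if name=="lifter" else (A+B)/2
    print(name,"click",np.round([*c,yaw],3))
    for k in (["scene","top"],["scene"],["top"]):
        p,c2,T=fit(name,{n:imgs[n] for n in k},(*c,yaw),z,f); print("  ",k,np.round(p,4),round(np.degrees(p[2]),1),round(c2,1),[int(t[2].sum()/16) for t in T])
        if len(k)==2: best=p
    for n in imgs:
        for h in hulls(n,name,best,z): cv2.polylines(imgs[n] if 0 else globals().setdefault("V"+n,cv2.resize(imgs[n],None,fx=4,fy=4)),[np.round((h+.5)*4-.5).astype(np.int32)],True,(255,255,0),1)
cv2.imwrite("pics/fit.png",cv2.cvtColor(np.hstack([Vtop[480:1080,500:1400],Vscene[500:1100,560:1460]])[:, :],cv2.COLOR_RGB2BGR))
v=cv2.imread("pics/fit.png"); cv2.imwrite("pics/fit.png",cv2.resize(np.vstack([v[:,:900],v[:,900:]]),(600,800))[:,:]); 
v=cv2.imread("pics/fit.png"); cv2.imwrite("pics/fit.png",cv2.resize(np.hstack([v[:400],v[400:]]),(800,266)) )
E
python3 m0.py
```

```text
lifter click [0.431 0.024 0.143]
   ['scene', 'top'] [0.4312 0.0271 0.1434] 8.2 756.4 [1351, 819]
   ['scene'] [0.4268 0.03   0.157 ] 9.0 623.5 [1351]
   ['top'] [0.4328 0.0253 0.1389] 8.0 111.7 [819]
plate click [ 0.599 -0.255 -0.132]
   ['scene', 'top'] [ 0.5959 -0.2497 -0.1535] -8.8 220.2 [1267, 1152]
   ['scene'] [ 0.5941 -0.2482 -0.14  ] -8.0 75.3 [1267]
   ['top'] [ 0.5977 -0.2536 -0.1441] -8.3 43.3 [1152]
rack click [ 0.585 -0.248 -0.108]
   ['scene', 'top'] [ 0.5896 -0.2498 -0.0919] -5.3 4593.4 [4804, 1868]
   ['scene'] [ 0.6425 -0.2275  1.1454] 65.6 3113.4 [4804]
   ['top'] [ 0.5891 -0.2513 -0.1123] -6.4 897.9 [1868]
nest click [0.556 0.237 0.189]
   ['scene', 'top'] [0.5671 0.243  0.19  ] 10.9 4978.5 [6196, 1586]
   ['scene'] [0.5849 0.1879 0.776 ] 44.5 4367.6 [6196]
   ['top'] [0.5667 0.2425 0.1808] 10.4 423.8 [1586]
```

```bash
cat > patch.py <<'E'
s=open("m0.py").read()
s=s.replace('vis=imgs["top"].copy()','''
BOX["rackh"]=[(-.075,.075,-.077,.077,0,.04)]
def bench(im): return np.median(im.max(2)[im.max(2)<np.percentile(im.max(2),60)])
def big(im,d=28,hull=False):
    m=(im.max(2)>bench(im)+d).astype(np.uint8)
    m=cv2.morphologyEx(m,cv2.MORPH_OPEN,np.ones((5,5)))
    n,l,st,ce=cv2.connectedComponentsWithStats(m); h,w=m.shape
    # component(s) touching the middle half
    o=np.zeros_like(m)
    for i in range(1,n):
        if st[i,4]>200 and abs(ce[i]-[w/2,h/2]).max()<.38*max(h,w): o[l==i]=1
    if hull:
        P=cv2.findNonZero(o); cv2.fillConvexPoly(o,cv2.convexHull(P),1)
    return o
bigh=lambda im:big(im,25,True)
''').replace('"lifter",(402,438),(390,327),0,bright(105)','"lifter",(402,438),(390,327),0,big').replace('("rack",(586','("rackh",(586').replace('bright(105)','bigh').replace('("nest",','("nest",').replace('bright(95)','lambda im:big(im,22)')
open("m1.py","w").write(s)
E
python3 patch.py; python3 m1.py
```

```text
lifter click [0.431 0.024 0.143]
   ['scene', 'top'] [0.4285 0.0282 0.1297] 7.4 292.6 [638, 795]
   ['scene'] [0.427  0.0294 0.1478] 8.5 136.4 [638]
   ['top'] [0.4326 0.0251 0.1418] 8.1 93.2 [795]
plate click [ 0.599 -0.255 -0.132]
   ['scene', 'top'] [ 0.5959 -0.2497 -0.1535] -8.8 220.2 [1267, 1152]
   ['scene'] [ 0.5941 -0.2482 -0.14  ] -8.0 75.3 [1267]
   ['top'] [ 0.5977 -0.2536 -0.1441] -8.3 43.3 [1152]
rackh click [ 0.585 -0.248 -0.108]
   ['scene', 'top'] [ 0.5854 -0.2458 -0.1107] -6.3 350.5 [2364, 1977]
   ['scene'] [ 0.583  -0.2438 -0.1   ] -5.7 105.8 [2364]
   ['top'] [ 0.5893 -0.2508 -0.1126] -6.5 81.9 [1977]
nest click [0.556 0.237 0.189]
   ['scene', 'top'] [0.5621 0.245  0.1767] 10.1 1492.8 [1022, 1451]
   ['scene'] [0.5371 0.2699 0.203 ] 11.6 815.0 [1022]
   ['top'] [0.5661 0.2416 0.184 ] 10.5 396.3 [1451]
```

View pics/fit.png

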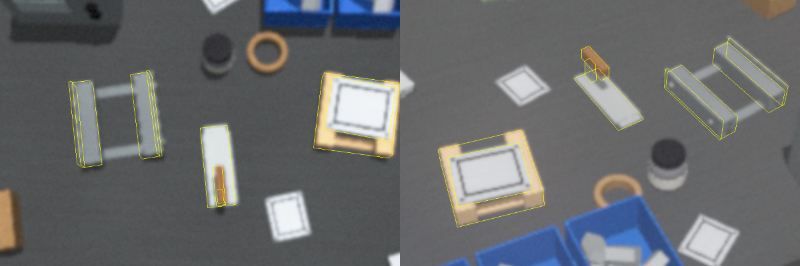

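The overlay shows the model outlines sitting on the lifter, rack and nest in both views. The cameras differ by a steady ~5 mm, so I'll use the mean. Next is moving to the lifter.

```bash
cat > go.py <<'E'
import sys,numpy as np
from scipy.spatial.transform import Rotation as Ro
from rig import sense
def plan(x,y,z,deg,s=None):
    s=s or sense(); M=Ro.from_rotvec(s["ee_rot"]).as_matrix(); d=np.array([x,y,z])-s["tool_pos"]
    phi=np.degrees(np.arctan2(M[1,1],M[0,1]))-90; t=-(((deg-phi)+180)%360-180)
    print("from",np.round(s["tool_pos"],4),"yaw",round(phi,2),"z-axis",np.round(M[:,2],4),"t",round(s["time_s"],2))
    print("shift",np.round(M.T@d/.2,3).tolist(),"turn",round(t/90,4))
if __name__=="__main__": plan(*map(float,sys.argv[1:5]))
E
python3 go.py .435 .0277 .16 8.2
```

```text
from [0.1748 0.5478 0.2533] yaw -17.69 z-axis [-0.e+00  1.e-04 -1.e+00] t 0.5
shift [-2.03, -2.082, 0.466] turn -0.2877
```

Call:
step_arm([
  [[-0.25,-0.25,0],0],
  [[-0.5,-0.5,0],0],
  [[-0.75,-0.75,0],0],
  [[-1,-1,0],0],
  [[-1,-1,0],0],
], fingers=60)

```text
time_s: 1.12
tool_pos: [0.3052, 0.2941, 0.2536]
ee_rot: [0.486, 3.103, 0.0]
force: [0.4, -0.2, -0.8]
finger_gap: 0.0601
grasp_force: 0.0
```

Call:
step_arm([
  [[-0.25,-0.25,0.06],-0.07],
  [[-0.5,-0.5,0.12],-0.14],
  [[-0.75,-0.75,0.2],-0.21],
  [[-1,-1,0.26],-0.288],
  [[-1,-1,0.26],-0.288],
  [[-1,-1,0.26],-0.288],
])

```text
time_s: 1.88
tool_pos: [0.435, 0.0433, 0.2009]
ee_rot: [0.219, -3.133, 0.0]
force: [-0.0, 0.3, -0.2]
finger_gap: 0.0604
grasp_force: 0.0
```

```bash
python3 go.py .435 .0277 .061 8.2
```

```text
from [0.435  0.0433 0.2009] yaw 7.98 z-axis [-6.e-04 -2.e-04 -1.e+00] t 1.88
shift [0.01, -0.077, 0.699] turn -0.0024
```

Call:
step_arm([
  [[0.01,-0.077,0.15],0],
  [[0.01,-0.077,0.3],0],
  [[0.01,-0.077,0.45],0],
  [[0.01,-0.077,0.47],0],
  [[0.01,-0.077,0.47],0],
])

```text
time_s: 2.5
tool_pos: [0.4349, 0.0302, 0.108]
ee_rot: [-0.227, 3.132, 0.0]
force: [0.3, -0.4, -0.0]
finger_gap: 0.0603
grasp_force: 0.0
```

```bash
python3 go.py .435 .0277 .061 8.2;python3 - <<'E'
from rig import *
import cv2,numpy as np
A=cv2.resize(capture("top")[170:270,200:300],(400,400),interpolation=cv2.INTER_CUBIC)
B=cv2.resize(capture("scene")[100:220,200:320],(400,400),interpolation=cv2.INTER_CUBIC)
cv2.imwrite("pics/g1.png",cv2.cvtColor(np.hstack([A,B]),cv2.COLOR_RGB2BGR))
E
```

```text
from [0.4349 0.0302 0.108 ] yaw 8.27 z-axis [ 9.e-04  3.e-04 -1.e+00] t 2.5
shift [0.001, -0.013, 0.235] turn 0.0008
```

View pics/g1.png

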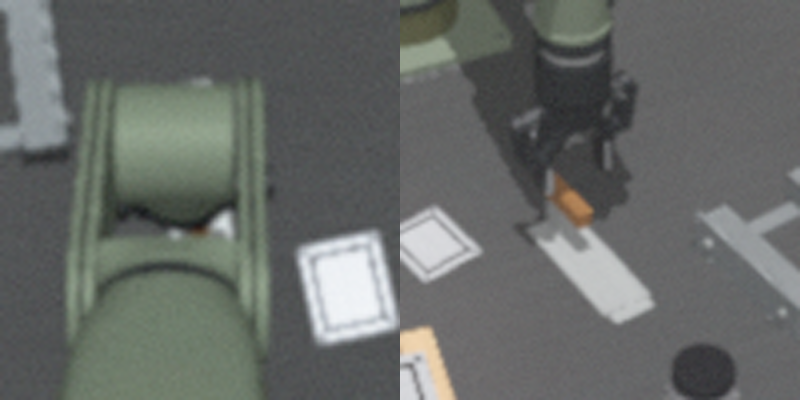

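The scene view (right) shows open fingers, tips at about crop (550,195) and (607,165), straddling the brown handle (570,200). I'll check the projection against the tips.

```bash
python3 - <<'E'
from fit import *
a=np.radians(8.27); s=sense(); p=s["tool_pos"]
for sg in(1,-1):
    q=p+[ -np.sin(a)*.03*sg, np.cos(a)*.03*sg,-.018]; u=proj("scene",q[None])[0]; print(sg,((u-[200,100]+.5)*400/120-.5)+[400,0])
for z in (.046,.07):
  for x in(-.037,.037):
    q=place([(x,0,z)],(.430,.0272,a)); print("handle",x,z,((proj("scene",q)[0]-[200,100]+.5)*400/120-.5)+[400,0])
E
```

```text
1 [594.336306   171.55920164]
-1 [544.7620791  192.97444862]
handle -0.037 0.046 [546.4564916  191.09051868]
handle 0.037 0.046 [584.48923277 232.24015448]
handle -0.037 0.07 [546.15668677 174.16948656]
handle 0.037 0.07 [584.57135647 215.31058314]
```

Call:
step_arm([
  [[0,-0.008,0.08],0],
  [[0,-0.008,0.16],0],
  [[0,-0.008,0.22],0],
  [[0,-0.008,0.235],0],
  [[0,-0.008,0.235],0],
])

```text
time_s: 3.22
tool_pos: [0.435, 0.0281, 0.0606]
ee_rot: [-0.225, 3.133, 0.0]
force: [0.3, 0.4, -0.5]
finger_gap: 0.0604
grasp_force: 0.0
```

Call:
step_arm([
  [[0,0,0],0],
  [[0,0,0],0],
  [[0,0,0],0],
  [[0,0,0],0],
  [[0,0,0],0],
  [[0,0,0],0],
], fingers=0)

```text
time_s: 3.98
tool_pos: [0.4345, 0.0281, 0.0602]
ee_rot: [0.225, -3.133, -0.0]
force: [-0.3, -0.5, -0.6]
finger_gap: 0.0171
grasp_force: 60.4
```

Call:
step_arm([
  [[0,0,-0.05],0],
  [[0,0,-0.15],0],
  [[0,0,-0.25],0],
  [[0,0,-0.35],0],
  [[0,0,-0.35],0],
  [[0,0,-0.35],0],
])

```text
time_s: 4.72
tool_pos: [0.4343, 0.0281, 0.1299]
ee_rot: [0.225, -3.133, -0.0]
force: [-0.4, 0.4, -2.5]
finger_gap: 0.0171
grasp_force: 60.3
```

```bash
python3 go.py .365 -.2178 .13 -8.2
```

```text
from [0.4343 0.0281 0.1299] yaw 8.23 z-axis [-7.e-04  1.e-04 -1.e+00] t 4.72
shift [0.519, -1.167, -0.0] turn 0.1825
```

Call:
step_arm([
  [[0.08,-0.15,0],0],
  [[0.16,-0.35,0],0],
  [[0.26,-0.55,0],0],
  [[0.36,-0.75,0],0],
  [[0.46,-0.95,0],0],
  [[0.519,-1,0],0],
  [[0.519,-1,0],0],
])

```text
time_s: 5.6
tool_pos: [0.3595, -0.1846, 0.1296]
ee_rot: [0.222, -3.132, -0.003]
force: [0.0, 0.5, -2.8]
finger_gap: 0.0171
grasp_force: 60.4
```

Call:
step_arm([
  [[0,-0.08,0],0.06],
  [[0,-0.167,0],0.12],
  [[0,-0.167,0],0.182],
  [[0,-0.167,0],0.182],
  [[0,-0.167,0],0.182],
])

```text
time_s: 6.22
tool_pos: [0.3655, -0.2169, 0.1301]
ee_rot: [-0.219, -3.133, -0.001]
force: [-0.3, -0.6, -1.2]
finger_gap: 0.0174
grasp_force: 60.3
```

```bash
python3 go.py .365 -.2178 .0817 -8.2;python3 - <<'E'
from rig import *
import cv2,numpy as np
for n in("top","scene"): cv2.imwrite(f"pics/{n}2.png",cv2.cvtColor(capture(n),cv2.COLOR_RGB2BGR))
a,b=cv2.imread("pics/top2.png"),cv2.imread("pics/scene2.png")
A=cv2.resize(a[150:270,270:390],(400,400),interpolation=cv2.INTER_CUBIC)
B=cv2.resize(b[130:270,140:280],(400,400),interpolation=cv2.INTER_CUBIC)
cv2.imwrite("pics/g2.png",np.hstack([A,B]))
E
```

```text
from [ 0.3655 -0.2169  0.1301] yaw -8.0 z-axis [-4.e-04  6.e-04 -1.e+00] t 6.22
shift [0.002, -0.005, 0.242] turn 0.0022
```

View pics/g2.png

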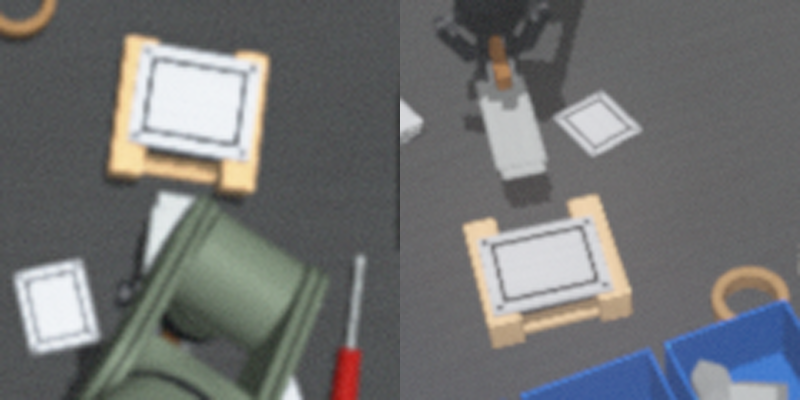

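Top crop: blade front edge from about (158,193) to (196,197), pointing at the channel. Scene crop: blade front corners at about (502,178) and (547,169), rear-left (478,95), with the plate beyond it.

```bash
python3 - <<'E'
from fit import *
t=lambda x,y:((x+.5)/3.3333-.5+270,(y+.5)/3.3333-.5+150)
s=lambda x,y:((x-400+.5)*.35-.5+140,(y+.5)*.35-.5+130)
Z=.0725
for cam,pts in(("top",[t(158,193),t(196,197)]),("scene",[s(547,169),s(502,178),s(478,95)])):
    G=[ground(cam,p,Z) for p in pts]; print(cam,np.round(G,4),"yaw",np.degrees(np.arctan2(*(G[0]-G[1])[::-1]))-90,"width",np.hypot(*(G[0]-G[1])),"tip",np.round((G[0]+G[1])/2,4))
q=sense(); a=np.radians(-8.0); print("expected tip",q["tool_pos"][:2]+.125*np.array([np.cos(a),np.sin(a)]))
im=cv2.cvtColor(cv2.imread("pics/scene2.png"),cv2.COLOR_BGR2RGB)
def mf(im):
    g=im.max(2); return fill(g>125)
BOX["blade"]=[(-.035,.13,-.028,.028,0,.003)]
for z in(.066,.0695): print("scene blade",*[np.round(v,4) for v in fit("blade",{"scene":im},(.36,-.217,a),z,mf)[:2]])
for n,k in(("scene","plate"),("top","plate")):
    im=cv2.cvtColor(cv2.imread(f"pics/{n}2.png"),cv2.COLOR_BGR2RGB)
    print(n,k,*[np.round(v,4) for v in fit("plate",{n:im},(.596,-.251,-.143),.04,white)[:2]])
E
```

```text
top [[ 0.4916 -0.2101]
 [ 0.4886 -0.2496]] yaw -4.345977033925379 width 0.039538552333307345 tip [ 0.4901 -0.2298]
scene [[ 0.4886 -0.2043]
 [ 0.4809 -0.255 ]
 [ 0.3397 -0.2383]] yaw -8.56303942183213 width 0.0512788292686674 tip [ 0.4848 -0.2297]
expected tip [ 0.48925568 -0.23463386]
scene blade [ 0.3526 -0.2125 -0.1202] 91.375
scene blade [ 0.3559 -0.2134 -0.1126] 89.9375
scene plate [ 0.5945 -0.2482 -0.1505] 120.5625
top plate [ 0.5977 -0.2535 -0.1429] 41.1875
```

```bash
python3 go.py .3664 -.2175 .0817 -8.2
```

```text
from [ 0.3655 -0.2172  0.1302] yaw -8.06 z-axis [-1.e-04  3.e-04 -1.e+00] t 6.33
shift [-0.005, -0.001, 0.242] turn 0.0016
```

Call:
step_arm([
  [[0,-0.003,0.1],0.002],
  [[0,-0.003,0.2],0.002],
  [[0,-0.003,0.242],0.002],
  [[0,-0.003,0.242],0.002],
  [[0,-0.003,0.242],0.002],
])

```text
time_s: 6.95
tool_pos: [0.3658, -0.2186, 0.0824]
ee_rot: [0.228, 3.132, -0.001]
force: [0.5, 0.3, -2.9]
finger_gap: 0.0176
grasp_force: 60.3
```

```bash
python3 go.py .5317 -.2413 .0817 -8.2; python3 - <<'E'
from rig import *
import cv2,numpy as np
b=capture("scene"); cv2.imwrite("pics/scene3.png",cv2.cvtColor(b,cv2.COLOR_RGB2BGR))
cv2.imwrite("pics/g3.png",cv2.cvtColor(cv2.resize(b[150:270,150:270],(600,600),interpolation=cv2.INTER_CUBIC),cv2.COLOR_RGB2BGR))
E
```

```text
from [ 0.3658 -0.2186  0.0824] yaw -8.32 z-axis [ 1.2e-03 -6.0e-04 -1.0e+00] t 6.95
shift [-0.837, 0.008, 0.005] turn -0.0014
```

View pics/g3.png

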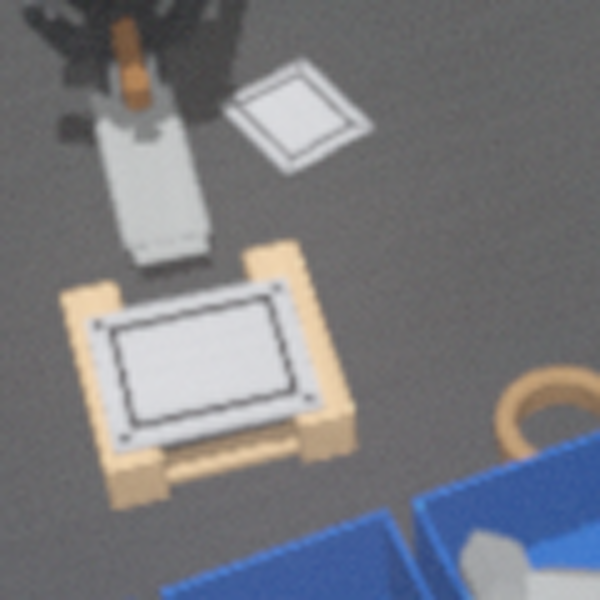

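The blade front edge, crop (138,262)–(210,245), is just short of the channel mouth between the rails at (120,285) and (248,260).

```bash
python3 - <<'E'
from fit import *
a=np.radians(-8.3); s=sense()["tool_pos"]; o=s[:2]-.005*np.array([np.cos(a),np.sin(a)])
for z in (.022,.025):
  print(z,np.round((proj("scene",place([(.13,.028,z),(.13,-.028,z),(-.035,-.028,z)],(*o,a)))-149.5)*5-.5,0).tolist())
# scene bias: plate
print("plate corners",np.round((proj("scene",place([(-.055,.065,.044),(-.055,-.065,.044)],(.599,-.251,np.radians(-8.2))))-149.5)*5-.5).tolist())
E
```

```text
0.022 [[210.0, 256.0], [126.0, 274.0], [85.0, 104.0]]
0.025 [[210.0, 253.0], [125.0, 271.0], [84.0, 101.0]]
plate corners [[283.0, 282.0], [82.0, 325.0]]
```

Call:
step_arm([
  [[-0.05,0.006,0],0],
  [[-0.14,0.008,0],0],
  [[-0.24,0.008,0],0],
  [[-0.34,0.008,0],0],
  [[-0.44,0.008,0],0],
  [[-0.54,0.008,0],0],
  [[-0.64,0.008,0],0],
  [[-0.74,0.008,0],0],
  [[-0.81,0.008,0],0],
  [[-0.84,0.008,0],0],
])

```text
time_s: 8.25
tool_pos: [0.533, -0.2412, 0.0817]
ee_rot: [0.227, 3.133, 0.0]
force: [-1.0, 0.6, -3.6]
finger_gap: 0.0172
grasp_force: 60.3
```

```bash
python3 go.py .5317 -.2413 .105 -8.2; python3 - <<'E'
from rig import *
import cv2,numpy as np
for n in("scene","top"): cv2.imwrite(f"pics/{n}4.png",cv2.cvtColor(capture(n),cv2.COLOR_RGB2BGR))
b=cv2.imread("pics/scene4.png")
cv2.imwrite("pics/g4.png",cv2.resize(b[150:270,150:270],(600,600),interpolation=cv2.INTER_CUBIC))
print(sense()["force"])
E
```

```text
from [ 0.533  -0.2412  0.0817] yaw -8.31 z-axis [ 3.e-04 -0.e+00 -1.e+00] t 8.25
shift [0.006, -0.002, -0.117] turn -0.0012
[ 0.67803272 -0.33263883 -1.36746827]
```

View pics/g4.png

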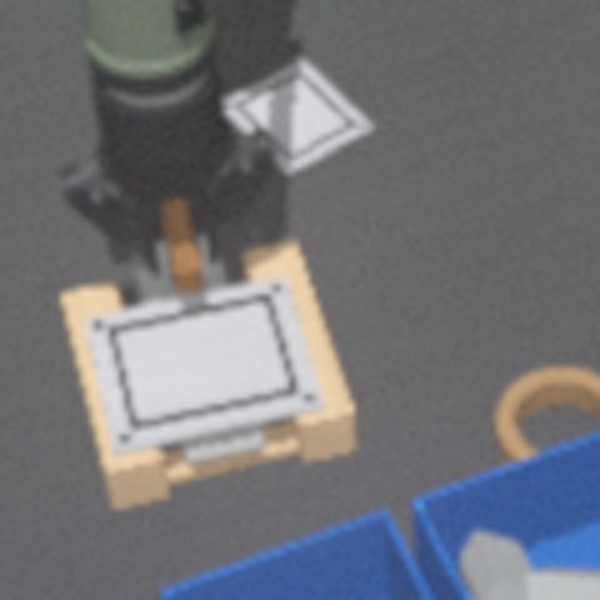

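The blade is under the plate. Its tip shows just past the plate's far edge at crop (185–265, 440–460), centred, so I'll lift slowly.

Call:
step_arm([
  [[0,0,-0.03],0],
  [[0,0,-0.05],0],
  [[0,0,-0.06],0],
  [[0,0,-0.07],0],
  [[0,0,-0.08],0],
  [[0,0,-0.09],0],
  [[0,0,-0.1],0],
  [[0,0,-0.115],0],
  [[0,0,-0.135],0],
  [[0,0,-0.135],0],
])

```text
time_s: 9.6
tool_pos: [0.5321, -0.2413, 0.1094]
ee_rot: [0.228, 3.132, -0.0]
force: [-0.4, 0.6, -4.1]
finger_gap: 0.0169
grasp_force: 60.2
```

Call:
step_arm([
  [[0,0,-0.02],0],
  [[0,0,-0.05],0],
  [[0,0,-0.09],0],
  [[0,0,-0.13],0],
  [[0,0,-0.18],0],
  [[0,0,-0.23],0],
  [[0,0,-0.28],0],
  [[0,0,-0.3],0],
  [[0,0,-0.3],0],
  [[0,0,-0.3],0],
])

```text
time_s: 10.85
tool_pos: [0.5315, -0.241, 0.1685]
ee_rot: [-0.228, -3.132, -0.001]
force: [-0.2, 0.9, -4.6]
finger_gap: 0.0172
grasp_force: 60.2
```

```bash
python3 go.py .5317 -.2413 .105 -8.2; python3 - <<'E'
from fit import *
for n in("scene","top"): cv2.imwrite(f"pics/{n}5.png",cv2.cvtColor(capture(n),cv2.COLOR_RGB2BGR))
s=sense();print(s["force"],s["wrist_torque"])
for n in("scene","top"): cv2.imwrite(f"pics/{n}5.png",cv2.cvtColor(capture(n),cv2.COLOR_RGB2BGR))
b=cv2.imread("pics/scene5.png");a=cv2.imread("pics/top5.png")
cv2.imwrite("pics/g5.png",np.hstack([cv2.resize(b[150:270,150:270],(400,400),interpolation=cv2.INTER_CUBIC),cv2.resize(a[130:250,270:390],(400,400),interpolation=cv2.INTER_CUBIC)]))
im=cv2.cvtColor(b,cv2.COLOR_BGR2RGB)
z=s["tool_pos"][2]-.0602+.003
print(z,[np.round(v,4) for v in fit("plate",{"scene":im},(.596,-.251,-.143),z,white)[:2]])
E
```

```text
from [ 0.5315 -0.241   0.1685] yaw -8.33 z-axis [-9.e-04  5.e-04 -1.e+00] t 10.85
shift [-0.002, -0.001, 0.317] turn -0.0015
[-0.12814911  0.23723721 -4.05930175] [0.01224885 0.09859528 0.03418149]
0.11120309903668382 [array([ 0.5938, -0.2475, -0.1554]), np.float64(232.5)]
```

View pics/g5.png

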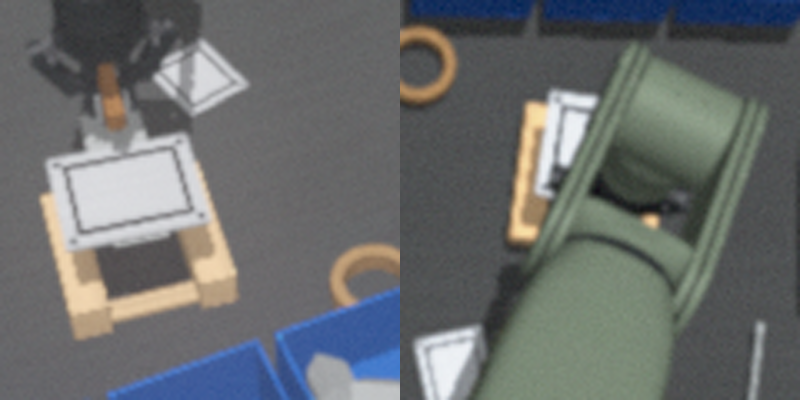

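The plate rides level on the blade (scene crop (130,190)), clear of the rack. Next I refine the nest pose from the first pictures.

```bash
cat > nest.py <<'E'
from fit import *
lip=.050
for L in (.005,.007):
  BOX["nest"]=[(-.085,.085,.042,.077,0,.04),(-.085,.085,-.077,-.042,0,.04),(-.085,.085,.077,.077+L,0,.05),(-.085,.085,-.077-L,-.077,0,.05)]+[(c-.01,c+.01,-.042,.042,0,.006) for c in(-.068,.068)]
  for n,ds in(("top",(15,22,30)),("scene",(10,14,18))):
    im=cv2.cvtColor(cv2.imread(f"pics/{n}0.png"),cv2.COLOR_BGR2RGB)
    im=cv2.bilateralFilter(im,7,25,3)
    for d in ds:
        def mf(u):
            h=u.shape[0]; g=u.max(2).astype(float); b=np.median(g[g<np.median(g)+6])
            m=(np.abs(g-b)>d).astype(np.uint8)
            k,l,st,_=cv2.connectedComponentsWithStats(cv2.morphologyEx(m,cv2.MORPH_OPEN,np.ones((5,5))))
            return np.isin(l,[i for i in range(1,k) if st[i,4]>1500]).astype(np.uint8)
        p,c,T=fit("nest",{n:im},(.564,.244,.183),0,mf); print(L,n,d,np.round(p,4),round(np.degrees(p[2]),1),round(c),T[0][2].sum()//16)
E
python3 nest.py
```

```text
0.005 top 15 [0.5642 0.2414 0.1845] 10.6 179 1500
0.005 top 22 [0.5647 0.2415 0.1878] 10.8 190 1436
0.005 top 30 [0.5653 0.241  0.188 ] 10.8 220 1365
0.005 scene 10 [0.5539 0.2516 0.1381] 7.9 810 1313
0.005 scene 14 [0.5536 0.2491 0.1608] 9.2 848 1252
0.005 scene 18 [0.5541 0.2501 0.1527] 8.8 891 1186
0.007 top 15 [0.5644 0.2409 0.1889] 10.8 185 1500
0.007 top 22 [0.5646 0.2405 0.1915] 11.0 214 1436
0.007 top 30 [0.5648 0.2406 0.2023] 11.6 260 1365
0.007 scene 10 [0.5532 0.2503 0.1514] 8.7 875 1333
0.007 scene 14 [0.5533 0.2517 0.1649] 9.4 912 1272
0.007 scene 18 [0.553  0.2503 0.1309] 7.5 954 1206
```

```bash
python3 - <<'E'
import cv2,numpy as np
a=cv2.imread("pics/top0.png")[155:220,157:222]; b=cv2.imread("pics/scene0.png")[138:208,285:365]
cv2.imwrite("pics/nestc.png",np.hstack([cv2.convertScaleAbs(cv2.resize(x,(400,400),interpolation=cv2.INTER_CUBIC),alpha=1.5,beta=-40) for x in(a,b)]))
E
```

```text
(no output)
```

View pics/nestc.png

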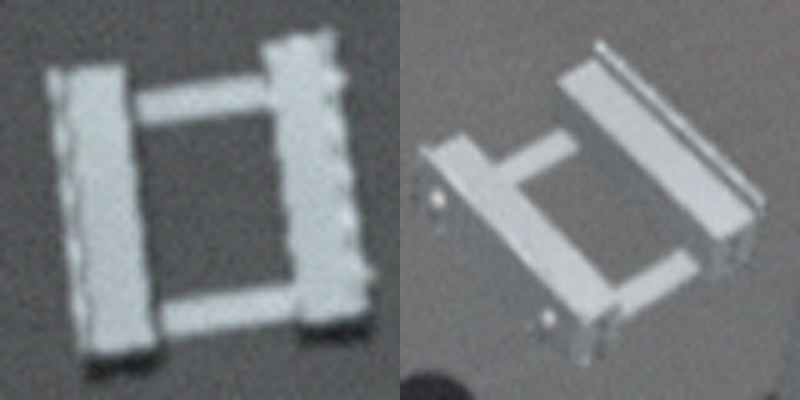

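The contrast crop shows rail tops clearly. Left panel (top view): inner rail edges (126,66)→(156,347) and (266,45)→(303,322). Right panel (scene): inner edges (465,135)→(620,295) and (558,80)→(718,240).

```bash
python3 - <<'E'
from fit import *
from scipy.optimize import least_squares
T=lambda x,y:((x+.5)/400*65-.5+157,(y+.5)/400*65-.5+155)
S_=lambda x,y:((x-400+.5)/5-.5+285,(y+.5)/400*70-.5+138)
f=.085
D={"top":[(T(126,66),(f,.042)),(T(156,347),(-f,.042)),(T(266,45),(f,-.042)),(T(303,322),(-f,-.042)),(T(86,352),(-f,.077))],
"scene":[(S_(465,135),(-f,-.042)),(S_(620,295),(f,-.042)),(S_(558,80),(-f,.042)),(S_(718,240),(f,.042)),(S_(586,322),(f,-.077)),(S_(755,212),(f,.077))]}
for n,d in D.items():
    P=np.array([(*b,.04) for _,b in d]); U=np.array([a for a,_ in d])
    r=least_squares(lambda q:(proj(n,place(P,q))-U).ravel(),(.564,.244,.183)); print(n,np.round(r.x,4),np.degrees(r.x[2]),np.round(r.fun,1))
E
```

```text
top [0.5619 0.2378 0.1717] 9.840014179208685 [-0.2 -0.5 -0.4 -0.2  0.1 -0.2 -0.7  0.5  1.2  0.3]
scene [0.559  0.2454 0.1828] 10.474906905816738 [-0.2 -0.5  0.7  0.3 -0.3 -0.1  0.  -0.3 -0.5  0.   0.3  0.4]
```

Call:
step_arm([
  [[0.01,0.03,0],0],
  [[0.03,0.1,0],0],
  [[0.06,0.2,0],0],
  [[0.1,0.33,0],0],
  [[0.14,0.47,0],0],
  [[0.18,0.61,0],0],
  [[0.22,0.75,0],0],
  [[0.26,0.87,0],0],
  [[0.28,0.95,0],0],
  [[0.3,1.0,0],0],
])

```text
time_s: 12.3
tool_pos: [0.5012, -0.0333, 0.1691]
ee_rot: [0.226, 3.133, 0.0]
force: [0.5, -0.7, -3.4]
finger_gap: 0.0173
grasp_force: 60.1
```

Call:
step_arm([
  [[0.0,0.03,0],0.005],
  [[0.0,0.1,0],0.02],
  [[0.0,0.2,0],0.0],
  [[0.0,0.33,0],-0.02],
  [[0.0,0.47,0],-0.04],
  [[0.0,0.61,0],-0.06],
  [[0.0,0.75,0],-0.08],
  [[0.0,0.87,0],-0.1],
  [[0.0,0.95,0],-0.11],
  [[0.0,1.0,0],-0.115],
])

```text
time_s: 13.55
tool_pos: [0.5306, 0.1637, 0.1688]
ee_rot: [0.056, -3.141, 0.0]
force: [-0.6, -0.9, -4.2]
finger_gap: 0.0171
grasp_force: 60.1
```

```bash
python3 go.py .4976 .2303 .1685 10.3; python3 - <<'E'
from rig import *
print(sense()["force"])
E
```

```text
from [0.5306 0.1637 0.1688] yaw 2.03 z-axis [-0.e+00 -2.e-04 -1.e+00] t 13.55
shift [0.153, 0.339, 0.001] turn -0.0919
[-0.57211728 -0.89527788 -4.16463551]
```

Call:
step_arm([
  [[0.01,0.03,0],-0.01],
  [[0.04,0.09,0.02],-0.03],
  [[0.07,0.16,0.05],-0.05],
  [[0.11,0.24,0.09],-0.07],
  [[0.135,0.3,0.12],-0.085],
  [[0.15,0.33,0.14],-0.092],
  [[0.153,0.339,0.145],-0.092],
  [[0.153,0.339,0.145],-0.092],
  [[0.153,0.339,0.145],-0.092],
])

```text
time_s: 14.68
tool_pos: [0.4978, 0.2297, 0.1402]
ee_rot: [-0.281, 3.128, 0.0]
force: [-0.5, -0.5, -3.9]
finger_gap: 0.0171
grasp_force: 60.1
```

```bash
python3 go.py .4976 .2303 .14 10.3; python3 - <<'E'
from fit import *
for n in("scene","top"): cv2.imwrite(f"pics/{n}6.png",cv2.cvtColor(capture(n),cv2.COLOR_RGB2BGR))
b=cv2.imread("pics/scene6.png");a=cv2.imread("pics/top6.png"); s=sense()
cv2.imwrite("pics/g6.png",np.hstack([cv2.resize(a[130:240,145:255],(400,400),interpolation=cv2.INTER_CUBIC),cv2.resize(b[110:220,270:380],(400,400),interpolation=cv2.INTER_CUBIC)]))
z=s["tool_pos"][2]-.0602+.003
for n,i in(("scene",b),("top",a)): print(n,[np.round(v,4) for v in fit("plate",{n:cv2.cvtColor(i,cv2.COLOR_BGR2RGB)},(.5645,.2425,.18),z,white)[:2]])
E
```

```text
from [0.4978 0.2297 0.1402] yaw 10.26 z-axis [ 6.e-04  2.e-04 -1.e+00] t 14.68
shift [0.0, 0.003, 0.001] turn -0.0004
scene [array([0.5594, 0.2469, 0.1794]), np.float64(252.875)]
top [array([0.5882, 0.1621, 0.3297]), np.float64(296.0625)]
```

View pics/g6.png

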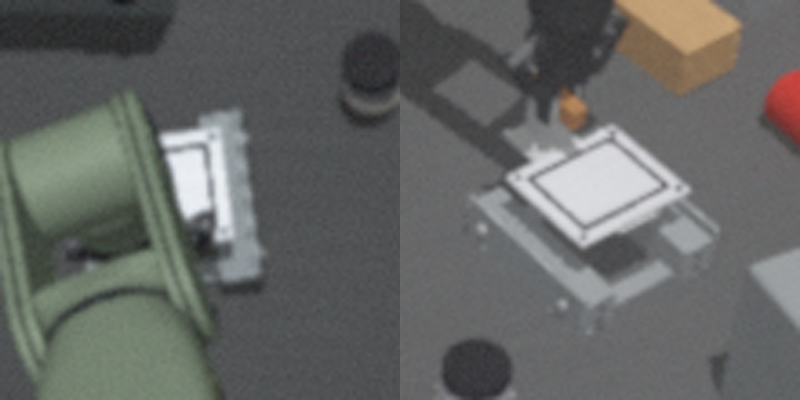

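The scene crop shows the plate over the nest with corners (507,180), (610,126), (690,188) and (587,247). I'll check those by click against the nest fit.

```bash
python3 - <<'E'
from fit import *
from scipy.optimize import least_squares
c=lambda x,y:((x-400+.5)/400*110-.5+270,(y+.5)/400*110-.5+110)
U=np.array([c(507,180),c(610,126),c(690,188),c(587,247)]); P=np.array([(-.055,-.065,.004),(-.055,.065,.004),(.055,.065,.004),(.055,-.065,.004)])
for z in(.083,.080,.088):
  r=least_squares(lambda q:(proj("scene",place(P,q,z))-U).ravel(),(.564,.244,.183)); print(z,np.round(r.x,4),np.degrees(r.x[2]),np.round(r.fun,1))
E
```

```text
0.083 [0.5616 0.2458 0.2169] 12.427664479927254 [-0.1  0.1 -0.  -0.3  0.3 -0.  -0.1  0.1]
0.08 [0.5589 0.2477 0.2167] 12.418299437316428 [-0.   0.1 -0.  -0.2  0.2 -0.  -0.1  0.1]
0.088 [0.566  0.2427 0.2172] 12.443380593823282 [-0.2  0.1 -0.  -0.4  0.4 -0.  -0.1  0.2]
```

Call:
step_arm([
  [[0,0.002,0.015],0],
  [[0,0.002,0.04],0],
  [[0,0.002,0.07],0],
  [[0,0.002,0.1],0],
  [[0,0.002,0.125],0],
  [[0,0.002,0.145],0],
  [[0,0.002,0.16],0],
  [[0,0.002,0.17],0],
  [[0,0.002,0.175],0],
  [[0,0.002,0.175],0],
])

```text
time_s: 16.02
tool_pos: [0.4974, 0.2304, 0.105]
ee_rot: [-0.282, 3.129, 0.0]
force: [0.6, -0.0, -2.6]
finger_gap: 0.0174
grasp_force: 60.1
```

Call:
step_arm([
  [[0,0,0.006],0],
  [[0,0,0.013],0],
  [[0,0,0.02],0],
  [[0,0,0.027],0],
  [[0,0,0.034],0],
  [[0,0,0.041],0],
  [[0,0,0.048],0],
  [[0,0,0.055],0],
  [[0,0,0.062],0],
  [[0,0,0.07],0],
])

```text
time_s: 17.27
tool_pos: [0.4974, 0.2304, 0.0909]
ee_rot: [-0.282, 3.129, 0.0]
force: [-0.5, 0.7, -3.3]
finger_gap: 0.0169
grasp_force: 60.2
```

Call:
step_arm([
  [[0,0,0.01],0],
  [[0,0,0.02],0],
  [[0,0,0.03],0],
  [[0,0,0.04],0],
  [[0,0,0.045],0],
  [[0,0,0.045],0],
])

```text
time_s: 18.02
tool_pos: [0.4973, 0.2304, 0.0818]
ee_rot: [0.282, -3.129, -0.0]
force: [-0.0, -0.5, -2.6]
finger_gap: 0.0172
grasp_force: 60.2
```

```bash
python3 go.py .4976 .2303 .0817 10.3; python3 - <<'E'
from fit import *
for n in("scene",): cv2.imwrite(f"pics/{n}7.png",cv2.cvtColor(capture(n),cv2.COLOR_RGB2BGR))
b=cv2.imread("pics/scene7.png"); print(sense()["force"])
cv2.imwrite("pics/g7.png",cv2.resize(b[120:220,280:380],(600,600),interpolation=cv2.INTER_CUBIC))
E
```

```text
from [0.4973 0.2304 0.0818] yaw 10.29 z-axis [-1.e-04  0.e+00 -1.e+00] t 18.02
shift [-0.001, -0.001, 0.001] turn -0.0001
[-0.72291813  0.42493149 -2.35884678]
```

View pics/g7.png

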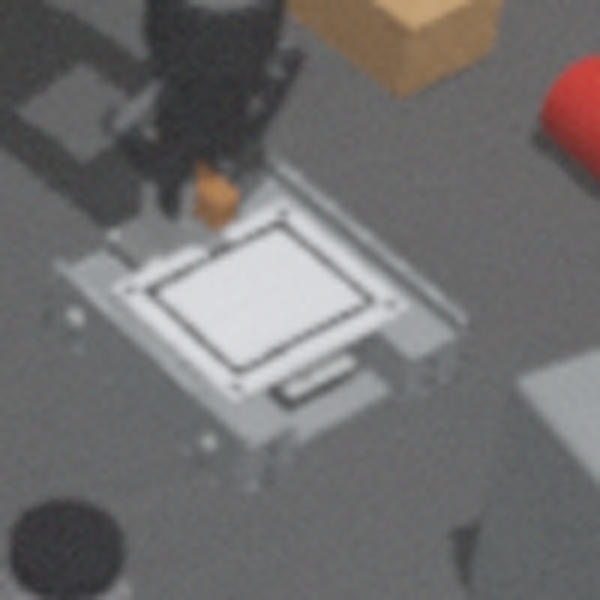

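The plate lies flat on both rails, square and roughly centred: corners (118,290), (282,212), (405,305), (238,398). The blade tip shows below its far edge at (320,380), so I can withdraw.

Call:
step_arm([
  [[0.03,0,0],0],
  [[0.1,0,0],0],
  [[0.2,0,0],0],
  [[0.3,0,0],0],
  [[0.41,0,0],0],
  [[0.52,0,0],0],
  [[0.64,0,0],0],
  [[0.76,0,0],0],
  [[0.88,0,0],0],
  [[0.9,0,0],0],
])

```text
time_s: 19.32
tool_pos: [0.3179, 0.1973, 0.0819]
ee_rot: [0.283, -3.127, 0.001]
force: [0.7, 1.5, -2.8]
finger_gap: 0.0173
grasp_force: 60.2
```

Call:
step_arm([
  [[0,0,-0.1],0],
  [[0,0,-0.2],0],
  [[0,0,-0.25],0],
  [[0,0,-0.25],0],
])

```text
time_s: 19.82
tool_pos: [0.3208, 0.1985, 0.1324]
ee_rot: [-0.282, 3.127, 0.001]
force: [0.2, -0.6, -2.8]
finger_gap: 0.0172
grasp_force: 60.3
```

```bash
python3 go.py .432 .028 .0635 8.2; python3 - <<'E'
from fit import *
print(sense()["force"])
E
```

```text
from [0.3208 0.1985 0.1324] yaw 10.29 z-axis [ 0.0017  0.0011 -1.    ] t 19.82
shift [-0.394, -0.938, 0.344] turn 0.0232
[ 0.21878283 -0.55592625 -2.75569926]
```

Call:
step_arm([
  [[-0.02,-0.15,0],0],
  [[-0.05,-0.35,0],0],
  [[-0.1,-0.55,0],0],
  [[-0.2,-0.75,0],0],
  [[-0.3,-0.9,0.05],0],
  [[-0.394,-0.938,0.12],0],
  [[-0.394,-0.938,0.2],0],
  [[-0.394,-0.938,0.28],0],
  [[-0.394,-0.938,0.32],0],
  [[-0.394,-0.938,0.335],0],
])

```text
time_s: 21.08
tool_pos: [0.431, 0.0277, 0.0642]
ee_rot: [0.282, -3.128, -0.0]
force: [-0.7, 0.3, -2.9]
finger_gap: 0.0172
grasp_force: 60.3
```

Call:
step_arm([
  [[0,0,0.005],0],
  [[0,0,0.01],0],
  [[0,0,0.015],0],
  [[0,0,0.02],0],
  [[0,0,0.024],0],
  [[0,0,0.024],0],
  [[0,0,0.024],0],
])

```text
time_s: 21.95
tool_pos: [0.4313, 0.0277, 0.0602]
ee_rot: [-0.282, 3.129, 0.0]
force: [-0.6, -1.0, -0.9]
finger_gap: 0.0171
grasp_force: 60.4
```

Contact (force down to −0.9 N). Release, then retreat up.

Call:
step_arm([
  [[0,0,0],0],
  [[0,0,0],0],
  [[0,0,0],0],
  [[0,0,0],0],
  [[0,0,0],0],
], fingers=60)

```text
time_s: 22.58
tool_pos: [0.4313, 0.0278, 0.0601]
ee_rot: [-0.282, 3.129, 0.0]
force: [0.0, -0.1, -0.4]
finger_gap: 0.0598
grasp_force: 0.0
```

Call:
step_arm([
  [[0,0,-0.1],0],
  [[0,0,-0.3],0],
  [[0,0,-0.5],0],
  [[0,0,-0.7],0],
  [[0,0,-0.8],0],
  [[0.3,0,-0.9],0],
  [[0.6,0,-1],0],
  [[0.6,0,-1],0],
])

```text
time_s: 23.58
tool_pos: [0.3105, 0.006, 0.2611]
ee_rot: [-0.28, 3.126, -0.0]
force: [0.6, 0.5, -0.0]
finger_gap: 0.0597
grasp_force: 0.0
```

```bash
python3 - <<'E'
from fit import *
I={n:capture(n) for n in("top","scene")}; s=sense(); print(s["time_s"],s["force"],s["finger_gap"])
for n in I:
    print(n,[np.round(v,4) for v in fit("plate",{n:I[n]},(.5645,.2425,.18),.04,white)[:2]])
A,B=[cv2.resize(cv2.cvtColor(I[n],cv2.COLOR_RGB2BGR)[r],(400,400),interpolation=cv2.INTER_CUBIC) for n,r in(("top",np.s_[130:260,150:280]),("scene",np.s_[100:230,230:360]))]
cv2.imwrite("pics/g8.png",np.hstack([A,B]))
E
```

```text
23.675 [ 0.68967126 -0.36364788 -0.71701035] 0.06007640147932941
top [array([0.5631, 0.2442, 0.2323]), np.float64(704.75)]
scene [array([0.561 , 0.2339, 0.1672]), np.float64(479.25)]
```

View pics/g8.png

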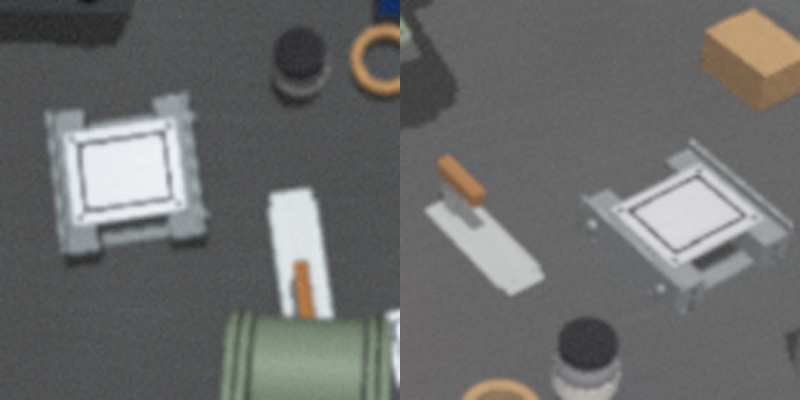

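The plate lies on both nest rails between the lips, square (top crop corners (65,138), (180,118), (190,213), (75,227)), with end margins equal to within a few mm. The lifter lies flat and free on the open bench at (300,250), and the gripper is clear.

```bash
python3 -c "
from rig import *
print(finish_job())"
```

```text
the job is handed in; nothing more can be done
None
```

I carried the plate to the nest on the lifter and handed the job in at about 24 s: in the last pictures the plate lies on both rails between the lips, square and centred to within a few mm, and the lifter lies flat and released on the open bench; the judge's verdict was not shown.

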